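Lift the conditioned tin out of the chamber onto the balance

TASK

The moisture tin in the conditioning chamber must be weighed without being touched by hand: take the lifting foot by its blue handle, reach down through the round port, catch the tin's orange wire bail from below, and lift the tin off its pedestal and out through the port. Set it down gently and upright in the middle of the balance pan, unhook the foot, and stand the lifting foot upright on the bench again. The gripper must not touch the tin or its bail, the tin must not tip over, and the spare tin is left where it stands.

Things in the scene. Friction and masses are not known exactly. Their poses are not given: they have to be found in the camera images.
- lifter_grip (a point): Centre of the lifting foot's blue square handle (24 x 24 mm, 42 mm tall), on the rod's axis, 106 mm above the underside of its foot. z is up along the rod, x towards the foot's lip. Loose, 0.2-0.3 kg; it stands by itself on the bench. See lifter for its shape.
- bail_bar (a point): Centre of the straight top bar of the tin's rigid orange-coated wire bail; moves with the tin. The bar is 5 mm thick, lies along y, 58 mm clear between the bail's legs (68 mm overall). z up. The tin's underside is 66 mm below this point, its lid's top 34 mm below, so the opening between lid and bar is about 31 mm high.
- port (a point): Centre of the round port, 110 mm in diameter, at the upper face of the chamber's white roof (6 mm thick, upper face 125 mm above the bench). The chamber is a fixed clear-walled box 200 x 200 mm, sides along this frame's x and y. Under the port a pedestal 52 mm in diameter carries the tin, its top 20 mm above the bench.
- pan (a point): Centre of the upper face of the balance's round steel pan, 124 mm in diameter, 58 mm above the bench. The balance is fixed, grey, 185 x 165 mm, its housing 40 mm high, reaching 108 mm to -x of this point, 78 mm to +x and 83 mm to either side.
- spare_tin: A spare closed moisture tin without a bail, 64 mm in diameter, 37 mm tall, loose on the bench; origin at the centre of its underside. To be left alone.
- tin: The closed aluminium moisture tin with the bail, 56 mm in diameter, 32 mm tall without the bail; origin at the centre of its underside, z up, bail bar along y, 66 mm above. Loose, 0.1-0.2 kg with the bail.
- lifter: The lifting foot; origin on the rod axis at the foot's underside; z up, x towards the lip. An 8 mm rod runs from the handle down to a flat steel foot, 5 mm thick, 32 mm wide (y), reaching 8 mm behind the rod axis (-x) and 26 mm ahead (+x), where a lip 4 mm long stands 4 mm above the foot's top. A 16 mm collar round the rod ends 11 mm above the underside.
- balance: The balance with its pan; origin on the bench under the pan's centre. Fixed.

How it is judged:
On the way:
1. the tin hangs on the lifting foot, clear above the chamber's roof over the port (height (world z) of tin above 0.126 m and contact force between lifter and tin above 0.3 N and horizontal distance between tin and port below 0.06 m), for 0.1 s.
At the end, for the whole second after the job is handed in: The tin stands upright (within 0.1 rad) and still on the balance pan, its centre within 30 mm of the pan's centre; the lifting foot no longer touches it and stands upright (within 0.1 rad) and still on the bench (horizontal distance between tin and pan below 0.03 m and z of tin in the frame of pan between -0.004 and 0.004 m and angle between each of tin, lifter's own z axis and vertical below 0.1 rad and linear speed of each of tin, lifter below 0.02 m/s and contact force between lifter and tin below 0.05 N and height (world z) of lifter between -0.005 and 0.005 m).
It fails at once if the gripper touches the tin or its bail (contact force between any of the fingers, the arm and tin above 0.5 N).
It fails at once if the tin tips over (more than 0.6 rad) (angle between tin's own z axis and vertical above 0.6 rad).
It fails at once if the tin is set down hard on the balance (over 20 N) (contact force between tin and balance above 20 N).
It fails at once if the spare tin is moved by more than 30 mm (distance of spare_tin from where it was at the start of the episode above 0.03 m).
It also fails if it takes over 67 s, if anything falls off the work surface, if the arm or the gripper's body presses on something with over 40 N, if the wrist force passes 120 N, or if a joint passes its speed limit or range.

ROBOT

A 6-joint arm with a two-finger parallel gripper is mounted at the origin on a cart in front of the work surface, level with it; the furniture and walls round the work are solid. World frame = base frame: x ahead of the robot, y to its left, z up, the work surface at z = 0. Lengths are in m, angles in rad, forces in N, time in s.
With the tool pointing down it reaches from about 0.35 to 0.8 m from the base axis. Payload 7.3 kg.
Tool frame: the origin (TCP) lies between the finger pads; the fingertips stand 25 mm ahead of it and the grasp point (between the pads) lies 6 mm ahead of it (r.tip_extent is the distance from the TCP to the fingertips, in m); z points along the fingers, y is the line along which they close (so a half turn about z gives the same grasp; the last joint's range is limited). The gripper opens to 85 mm and grips with 20 to 120 N. Pads are 22 mm wide; open, the fingers measure 114 mm over their backs; the gripper's body (76 mm by 85 mm) begins 54 mm behind the grasp point. The pads swing forward as they close: fully open they stand 13 mm farther back than shut.
Start: joints at [-1.495, 0.342, 1.524, -0, 1.275, -0.146], TCP at [0.116, -0.512, 0.22] pointing down, gripper open.
Joint ranges: [-2.53, 2.53], [-0.77, 2.02], [0.04, 2.7], [-1, 4.14], [0.28, 2.66], [-3.11, 3.11]. Speed limits (rad/s): [2.57, 2.57, 3.14, 3.14, 3.14, 3.14].

INTERFACE

Orientations are given as a unit quaternion [x, y, z, w].
In Python, from workcell import r, command_gripper, optics gives the robot as it stands. The module is installed in compiled form; this text tells all that it offers. Calls block until the motion is done:
- r.reach(position, orientation): joint-space move of the TCP to a pose.
- r.move_straight(position, orientation=None, speed=0.15, max_force=None): straight line of the TCP; orientation=None keeps the orientation; speed is the mean speed in m/s. With max_force (N) it stops when the force on the tool has changed by that much, and returns True; else False.
- r.movej(angles): joint-space move.
- command_gripper(opening, force=None): finger opening in m; force is the grip in N (None keeps the last); returns when the fingers have stopped.
- r.hold(seconds).
- r.solve_ik(position, orientation): joint angles nearest the present ones, or None.
- r.read_state(): the state.
- optics.get_image(name): name is "scene" or "top" or "wrist"; returns (picture, depth): 420x560x3 uint8, red, green, blue; 420x560 float32, m along the optical axis (not along the pixel's ray), 0 where there is no reading.
- optics.camera_model(name): a dict with "K" (3x3 intrinsics, pixels), "k1" (the pictures are not rectified: a ray, as slopes to the right and down, at radius r is drawn at 1 + k1 r^2 times it, then the intrinsics apply), "R" (3x3) and "t" (3): a world point X has camera coordinates R X + t; the wrist camera has in their place "tool_from_camera" (4x4, takes a point from camera to tool coordinates, whose origin is the TCP and whose axes are the flange's). Camera axes: x right, y down, z forward; pixel columns grow to the right and rows downward; lengths in m; the calibration is good to about 2 mm. A picture is of the moment at which its call begins: read the wrist's pose just before it. camera_model takes no time and is no camera call.
A pose or a line that the arm cannot do raises r.PlanningError and nothing moves.
- r.finish_job(): hands the job in; it is judged then, once.
The state is a dict: "time_s": time; "joint_positions": joint angles; "dq": joint speeds; "tau": joint torques, N m; "eef_pos": TCP position; "eef_rot": TCP orientation; "contact_force": force on the tool from outside, world axes, zero at the start; "torque": the same for the moment, N m; "grip_width": finger opening in m; "grip_force": force on a finger pad.
Only numpy, scipy, OpenCV 4.12 (cv2) and the standard library are available. Lean on these libraries where they do the work, as an engineer would, in place of code of your own. Each camera call takes 0.05 s, during which the arm holds its last target. There are 200 camera calls.

## Working session

There is one attempt and no reset: what is moved stays moved. The work goes in short steps, each a Python script; the robot and the scene stay as the last script left them, time stands still between calls to the robot, and variables do not carry over. Pictures are saved under pics/ and viewed, at most 10 in all, crops included, and the job is handed in when it is done.

```bash
mkdir -p pics; cat > h.py <<'E'
import numpy as np, cv2
from workcell import r, command_gripper, optics
from scipy.spatial.transform import Rotation as Ro
def rays(m,uv):
    K=np.array(m["K"]);uv=np.atleast_2d(uv).astype(float)
    d=(uv-[K[0,2],K[1,2]])/[K[0,0],K[1,1]]; s=d.copy()
    for _ in range(20): s=d/(1+m["k1"]*(s**2).sum(1,keepdims=True))
    return np.c_[s,np.ones(len(s))]
def cloud(name,st=None):
    st=r.read_state() if name=="wrist" else None
    im,dp=optics.get_image(name); m=optics.camera_model(name)
    v,u=np.mgrid[:420,:560]; P=rays(m,np.c_[u.ravel(),v.ravel()])*dp.reshape(-1,1)
    if name=="wrist":
        T=np.array(m["tool_from_camera"]);P=P@T[:3,:3].T+T[:3,3]
        P=Ro.from_quat(st["eef_rot"]).apply(P)+st["eef_pos"]
    else: P=(P-np.array(m["t"]))@np.array(m["R"])
    P[dp.ravel()==0]=np.nan
    return im,P.reshape(420,560,3)
def save(n,im): cv2.imwrite(f"pics/{n}.png",im[...,::-1])
E
python3 - <<'E'
from h import *
for n in("scene","top"):
    im,P=cloud(n); save(n,im); np.save(n+".npy",P); print(n,np.array(optics.camera_model(n)["R"]).round(2).tolist())
    H=cv2.cvtColor(im,cv2.COLOR_RGB2HSV); 
    for c,lo,hi in(("blue",100,125),("orange",5,20)):
        M=(H[...,0]>=lo)&(H[...,0]<=hi)&(H[...,1]>130)&(H[...,2]>60)
        v,u=np.nonzero(M); print(c,len(u),u.mean(),v.mean(),np.nanmedian(P[M],0),np.nanmin(P[M],0),np.nanmax(P[M],0))
print(r.read_state()["eef_rot"],r.read_state()["time_s"])
E
```

```text
scene [[-0.56, -0.83, -0.0], [-0.53, 0.36, -0.77], [0.64, -0.43, -0.64]]
blue 1632 168.2941176470588 215.14705882352942 [0.50678451 0.5777585  0.18488062] [ 0.42003447 -0.67868583  0.08367871] [0.52202671 0.67415585 0.26766893]
orange 30 251.53333333333333 183.6 [0.5871935  0.01205183 0.08719951] [ 0.52758837 -0.06694292  0.00661889] [0.7780305  0.06864858 0.13256006]
top [[-0.02, -1.0, -0.02], [-1.0, 0.02, -0.06], [0.06, 0.02, -1.0]]
blue 126 201.61111111111111 234.18253968253967 [0.43804315 0.28283629 0.1263575 ] [ 0.42409419 -0.47290738  0.09160546] [0.50742868 0.60284997 0.23989595]
orange 221 305.66968325791856 180.1447963800905 [0.57593172 0.01794172 0.03893737] [ 0.42839454 -0.29249316 -0.06247707] [0.71729728 0.69623498 0.09170112]
[ 9.93855302e-01  1.10684857e-01  2.11023711e-05 -7.07495266e-04] 0.1
```

View pics/scene.png

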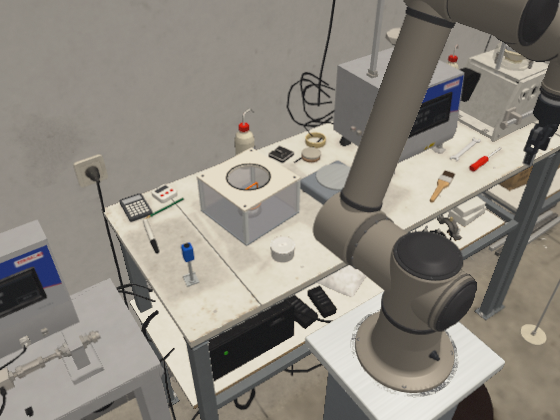

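View pics/top.png

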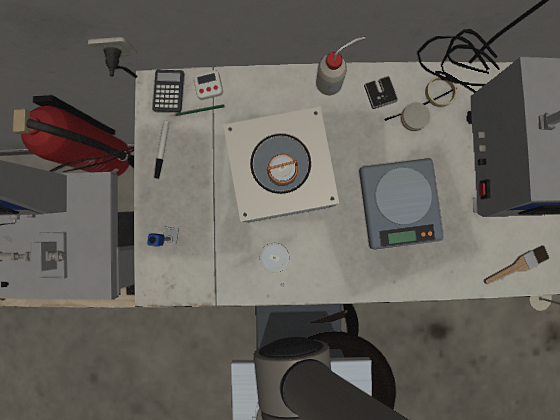

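The scene view shows the lifter at (188,255), the port at (248,178) and the spare tin at (283,247). In the top view the handle is at (155,239), the foot at (172,234), the port at (281,163), the bail bar at about (283,162), the pan at (404,196) and the spare tin at (274,257).

```bash
cat > m.py <<'E'
from h import *
def fitrect(Q): return cv2.minAreaRect((Q[:,:2]*1000).astype(np.float32))
P=np.load("top.npy"); im=cv2.imread("pics/top.png"); H=cv2.cvtColor(im,cv2.COLOR_BGR2HSV)
m=optics.camera_model("top"); C=-np.array(m["R"]).T@np.array(m["t"])
def at(uv,z): 
    d=rays(m,uv)@np.array(m["R"]); return C+d*((z-C[2])/d[:,2:])
v,u=np.mgrid[:420,:560]
roi=lambda a,b,c,d:(u>a)&(u<b)&(v>c)&(v<d)
B=roi(140,185,220,255)&(H[...,0]>100)&(H[...,0]<125)&(H[...,1]>130)
print("blue",B.sum(),u[B].mean(),v[B].mean(),np.nanmedian(P[B],0),np.nanmin(P[B],0),np.nanmax(P[B],0))
F=roi(140,190,215,260)&(P[...,2]>0.003)&(P[...,2]<.03)
print("foot pts",F.sum(),np.nanmean(P[F],0),at([[172,234]],.005))
R=roi(215,350,95,235)&(abs(P[...,2]-.125)<.006); print("roof",fitrect(P[R]),np.nanmedian(P[R],0))
hole=roi(245,320,125,200)&(P[...,2]<.115);b=cv2.fitEllipse(cv2.findContours(hole.astype(np.uint8),0,2)[0][0]);print("hole",b,at([b[0]],.122))
pn=roi(355,450,150,250)&(abs(P[...,2]-.058)<.006);
mm=cv2.HoughCircles(cv2.cvtColor(im,cv2.COLOR_BGR2GRAY)[150:240,360:445],cv2.HOUGH_GRADIENT,1,50,param1=80,param2=15,minRadius=24,maxRadius=34)
print("pan",fitrect(P[pn]),mm,mm is not None and at(mm[0,:1,:2]+[360,150],.058))
hs=roi(345,455,145,260)&(abs(P[...,2]-.04)<.006);print("housing",fitrect(P[hs]))
s=roi(250,300,235,280)&(abs(P[...,2]-.037)<.006);print("spare",np.nanmean(P[s],0))
O=roi(260,310,140,190)&(H[...,0]>3)&(H[...,0]<20)&(H[...,1]>110)
print("orange",O.sum(),at([[271,163],[297,160],[284,162]],.086))
print("cam",C,np.array(optics.camera_model("wrist")["tool_from_camera"]).round(3).tolist())
E
python3 m.py; python3 - <<'E'
import cv2;cv2.imwrite("pics/c.png",cv2.resize(cv2.imread("pics/top.png")[120:270,135:345],None,fx=3.8,fy=3.8,interpolation=2))
E
```

```text
blue 134 156.15671641791045 239.13432835820896 [0.43613119 0.28283629 0.12482719] [0.42409419 0.2782313  0.09023276] [0.44657292 0.30150157 0.13088952]
foot pts 249 [0.44289402 0.29493889 0.0062065 ] [[0.44526794 0.2855007  0.005     ]]
roof ((582.7998657226562, 31.123008728027344), (199.5276641845703, 201.37423706054688), 9.213292121887207) [0.57998081 0.03011733 0.12508323]
hole ((280.4004211425781, 163.18731689453125), (52.85749435424805, 53.665462493896484), 70.67974090576172) [[0.58291084 0.03084988 0.122     ]]
pan ((517.1656494140625, -230.47096252441406), (121.2720718383789, 119.0905990600586), 88.6155014038086) [[[43.5 44.5 28.2]]] [[ 0.51883046 -0.23010167  0.058     ]]
housing ((502.4233093261719, -231.2649383544922), (186.12808227539062, 163.9131317138672), 5.969768524169922)
spare [0.39023394 0.05189625 0.03631477]
orange 202 [[ 0.58936223  0.05155911  0.086     ]
 [ 0.59426522 -0.00290344  0.086     ]
 [ 0.59075111  0.02434087  0.086     ]]
cam [0.44894279 0.00504705 0.99335403] [[-0.001, -0.955, -0.296, 0.075], [1.0, -0.001, -0.0, -0.001], [-0.0, -0.296, 0.955, -0.152], [0.0, 0.0, 0.0, 1.0]]
```

View pics/c.png

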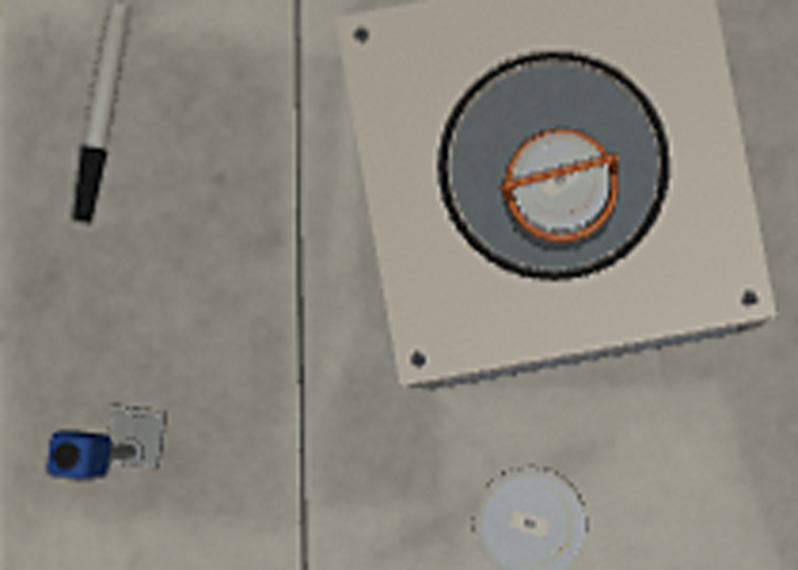

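The crop shows the lifter's foot with its lip towards the image top (+x), and the rod at the lower edge near crop (137,455). The bail bar runs from crop (510,186) to (613,158), so the tin's yaw is about 0.26. Next I take close looks with the wrist camera.

```bash
cat >> h.py <<'E'
def down(yaw): # tool x at world yaw, z down
    return (Ro.from_euler("z",yaw)*Ro.from_quat([1,0,0,0])).as_quat()
def hsv(im): return cv2.cvtColor(im,cv2.COLOR_RGB2HSV).astype(int)
E
python3 - <<'E'
from h import *
r.reach([.575,.028,.27],down(.2)); im,P=cloud("wrist"); save("w_tin",im); np.save("w_tin.npy",P)
r.reach([.44,.29,.25],down(0)); im2,P2=cloud("wrist"); save("w_lif",im2); np.save("w_lif.npy",P2)
save("w_both",cv2.resize(np.hstack([im,im2]),(800,300)))
print(r.read_state()["time_s"])
h=hsv(im);O=(h[...,0]>3)&(h[...,0]<20)&(h[...,1]>120)&(abs(P[...,2]-.086)<.012)
print("bar",O.sum(),np.nanmedian(P[O],0),cv2.minAreaRect((P[O][:,:2]*1000).astype(np.float32)))
h=hsv(im2);B=(h[...,0]>100)&(h[...,0]<125)&(h[...,1]>120)&(P2[...,2]>.121)&(P2[...,2]<.135)
print("blue top",B.sum(),np.nanmedian(P2[B],0),cv2.minAreaRect((P2[B][:,:2]*1000).astype(np.float32)))
near=np.hypot(P2[...,0]-.445,P2[...,1]-.287)<.06
F=near&(P2[...,2]>.0035)&(P2[...,2]<.012)
print("foot",F.sum(),np.nanmean(P2[F],0),cv2.minAreaRect((P2[F][:,:2]*1000).astype(np.float32)))
L=near&(P2[...,2]>.0075)&(P2[...,2]<.0105);print("lip",L.sum(),np.nanmean(P2[L],0))
E
```

```text
3.85
bar 319 [0.58384327 0.03080687 0.08681346] ((583.5844116210938, 30.31081771850586), (5.264492988586426, 65.53630828857422), 13.247475624084473)
blue top 556 [0.43860219 0.29248143 0.12530405] ((435.11444091796875, 292.5150146484375), (21.948345184326172, 22.43341636657715), 81.31288146972656)
foot 607 [0.44539313 0.29155285 0.00564369] ((443.5406799316406, 291.4593200683594), (31.617708206176758, 33.5363655090332), 82.09520721435547)
lip 143 [0.44631745 0.29124816 0.00882058]
```

View pics/w_both.png

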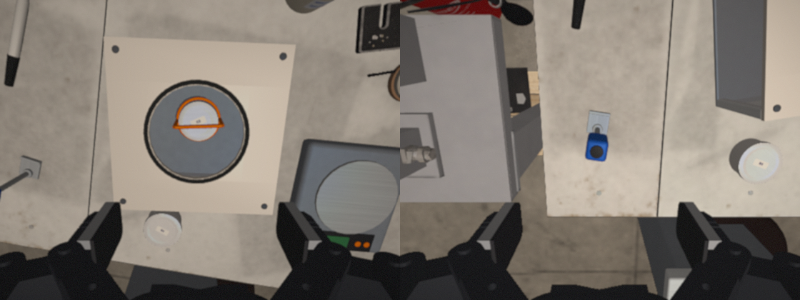

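The wrist view shows the tin under the port, with the bar centred at (.5836,.0303) and a yaw of 13.2°. The lifter stands free: rod axis at (.435,.2925), yaw −8.3°, lip towards +x. Next I grasp it and go to the port.

```bash
cat >> h.py <<'E'
G=.113; BAR=np.array([.5836,.0303]); TY=.231
def rod(dx,under,c=BAR,yaw=TY): # TCP for rod at dx along lip axis from c
    return [c[0]+dx*np.cos(yaw),c[1]+dx*np.sin(yaw),under+G]
E
python3 - <<'E'
from h import *
q=down(-.145)
r.reach([.435,.2925,.2],q); r.move_straight([.435,.2925,G],speed=.12)
command_gripper(.015,60); s=r.read_state(); print(s["grip_width"],s["eef_pos"],s["contact_force"])
r.move_straight([.435,.2925,.30],speed=.2); s=r.read_state(); print(s["grip_width"],s["grip_force"])
r.reach(rod(-.033,.18),down(TY))
im,P=cloud("wrist"); im2,P2=cloud("scene"); save("held",cv2.resize(np.hstack([im,im2]),(800,300)))
h=hsv(im);O=(h[...,0]>3)&(h[...,0]<20)&(h[...,1]>120)&(abs(P[...,2]-.086)<.012)
print("bar",O.sum(),cv2.minAreaRect((P[O][:,:2]*1000).astype(np.float32)) if O.sum()>5 else 0)
z=P[...,2];N=(np.hypot(P[...,0]-.575,P[...,1]-.028)<.06)&(z>.175)&(z<.195)
if N.sum()>5: print("foot",N.sum(),cv2.minAreaRect((P[N][:,:2]*1000).astype(np.float32)),np.nanpercentile(z[N],[5,50,95]))
print(r.read_state()["time_s"],rod(-.033,.18),r.read_state()["eef_pos"])
E
```

```text
0.02062537214752114 [0.43520696 0.29258676 0.11353075] [-1.13718627 -1.34375115  5.86083951]
0.02053265431051396 58.872956740669906
bar 291 ((583.7776489257812, 30.58237075805664), (4.276064872741699, 65.35297393798828), 13.079896926879883)
foot 1891 ((558.46630859375, 25.78573226928711), (34.48020553588867, 32.127723693847656), 13.380926132202148) [0.18174548 0.18305065 0.18881742]
7.9833 [np.float64(0.5514765482873396), np.float64(0.022744614499287594), 0.293] [0.55123457 0.02408743 0.29296698]
```

View pics/held.png

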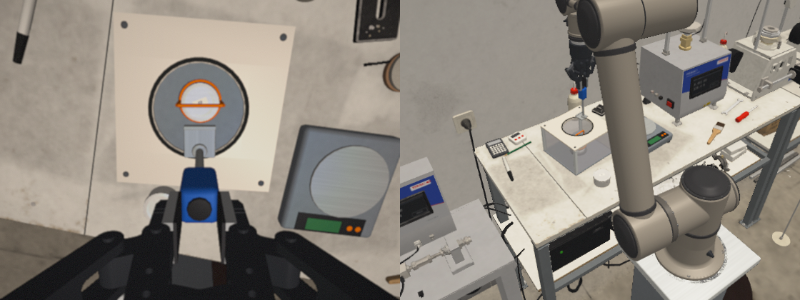

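The foot hangs straight in the grip at wrist view (200,137), about 2 mm behind nominal, and the bar at (202,104) is clear ahead of it. I go down, hook and lift.

```bash
sed -i 's/^G=.113/G=.114/; s/^def rod(dx,under.*/&\n    dx+=.0015/' h.py
python3 - <<'E'
from h import *
print(r.move_straight(rod(-.033,.12),down(TY),speed=.15))
print(r.move_straight(rod(-.033,.063),speed=.06,max_force=6))
print(r.move_straight(rod(-.015,.063),speed=.04,max_force=4),r.read_state()["contact_force"])
print(r.move_straight(rod(-.015,.0785),speed=.03,max_force=6),r.read_state()["contact_force"])
print(r.move_straight(rod(-.015,.11),speed=.04,max_force=8),r.read_state()["contact_force"],r.read_state()["eef_pos"])
im,P=cloud("wrist");save("lift",im)
h=hsv(im);O=(h[...,0]>3)&(h[...,0]<20)&(h[...,1]>120)&(P[...,2]>.105)
print("bar",O.sum(),np.nanmedian(P[O],0),cv2.minAreaRect((P[O][:,:2]*1000).astype(np.float32)))
print(r.read_state()["time_s"])
E
```

```text
False
False
False [-0.88468889  0.48349987 -2.82704921]
False [-0.42497557 -0.32826258 -3.85383161]
False [ 0.31365945  0.37567239 -3.61811508] [0.57025922 0.02725433 0.22372897]
bar 593 [0.58213098 0.03033754 0.1180984 ] ((582.3132934570312, 30.44491958618164), (4.867289066314697, 66.39671325683594), 13.202033996582031)
11.8833
```

View pics/lift.png

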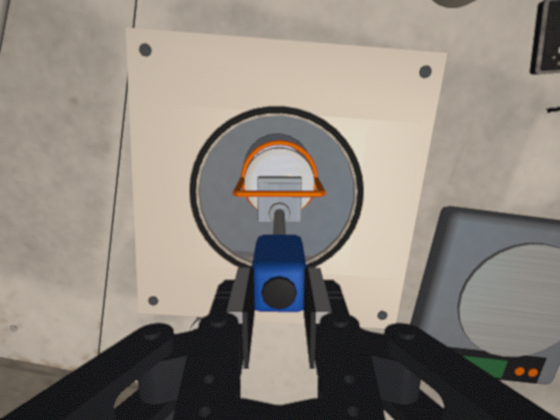

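The tin hangs level: bar at (280,192), between collar and lip, with the tin centred in the port. I raise it and carry it to the balance.

```bash
python3 - <<'E'
from h import *
PAN=np.array([.518,-.230])
r.move_straight(rod(-.015,.215),speed=.08); r.hold(.4)
r.move_straight(rod(-.0139,.215,PAN),speed=.1); r.hold(.5)
r.move_straight(rod(-.0139,.135,PAN),speed=.06); r.hold(.5)
im,P=cloud("wrist");save("pan1",im)
h=hsv(im);O=(h[...,0]>3)&(h[...,0]<20)&(h[...,1]>120)&(P[...,2]>.125)&(np.hypot(P[...,0]-.518,P[...,1]+.23)<.06)
print("bar",O.sum(),np.nanmedian(P[O],0),cv2.minAreaRect((P[O][:,:2]*1000).astype(np.float32)))
pn=abs(P[...,2]-.058)<.006;print("pan",cv2.minEnclosingCircle((P[pn][:,:2]*1000).astype(np.float32)))
r.move_straight(rod(-.0139,.108,PAN),speed=.02,max_force=6); r.hold(.3)
s=r.read_state();print(s["contact_force"],s["eef_pos"],s["time_s"])
im,P=cloud("wrist");save("pan2",im); im2,_=cloud("scene")
save("pan",cv2.resize(np.hstack([im,im2]),(800,300)))
h=hsv(im);O=(h[...,0]>3)&(h[...,0]<20)&(h[...,1]>120)&(P[...,2]>.115)&(np.hypot(P[...,0]-.518,P[...,1]+.23)<.06)
print("bar",O.sum(),np.nanmedian(P[O],0),cv2.minAreaRect((P[O][:,:2]*1000).astype(np.float32)))
E
```

```text
bar 591 [ 0.51771983 -0.22936752  0.14341142] ((517.8549194335938, -229.42523193359375), (4.972567081451416, 65.42353820800781), 13.323850631713867)
pan ((585.10791015625, -244.94976806640625), 190.89248657226562)
[-0.49722815 -0.12067112 -3.42959813] [ 0.50593341 -0.23282525  0.22201055] 20.9167
bar 592 [ 0.51777374 -0.22975716  0.12484857] ((519.7218627929688, -237.90541076660156), (4.492311954498291, 82.4505615234375), 13.011238098144531)
```

View pics/pan.png

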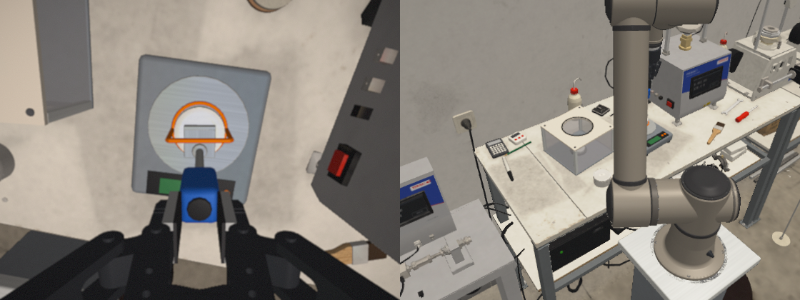

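The pan view shows the tin upright in the middle of the pan, with the bar at (200,142). It is 18.5 mm lower than before, and the foot has come free below it. I unhook and return the lifter to where it stood.

```bash
python3 - <<'E'
from h import *
PAN=np.array([.518,-.230])
r.move_straight(rod(-.0139,.105,PAN),speed=.03)
print(r.move_straight(rod(-.045,.105,PAN),speed=.04,max_force=3),r.read_state()["contact_force"])
r.move_straight(rod(-.045,.22,PAN),speed=.15)
im,P=cloud("wrist");save("pan3",im)
h=hsv(im);O=(h[...,0]>3)&(h[...,0]<20)&(h[...,1]>120)&(P[...,2]>.115)&(np.hypot(P[...,0]-.518,P[...,1]+.23)<.05)
print("bar",np.nanmedian(P[O],0),cv2.minAreaRect((P[O][:,:2]*1000).astype(np.float32)))
q=down(-.145)
r.reach([.435,.2925,.334],q); r.move_straight([.435,.2925,.15],speed=.15)
print(r.move_straight([.435,.2925,.1125],speed=.02,max_force=5)); s=r.read_state();print(s["eef_pos"],s["contact_force"])
command_gripper(.06); r.hold(.3)
r.move_straight([.435,.2925,.27],speed=.12); r.hold(.3)
im2,P2=cloud("wrist"); save("end",cv2.resize(np.hstack([im,im2]),(800,300)))
h=hsv(im2);B=(h[...,0]>100)&(h[...,0]<125)&(h[...,1]>120)&(P2[...,2]>.121)&(P2[...,2]<.135)
print("blue top",cv2.minAreaRect((P2[B][:,:2]*1000).astype(np.float32)),np.nanmedian(P2[B],0))
F=(np.hypot(P2[...,0]-.445,P2[...,1]-.287)<.06)&(P2[...,2]>.0035)&(P2[...,2]<.012)
print("foot",cv2.minAreaRect((P2[F][:,:2]*1000).astype(np.float32)),r.read_state()["time_s"])
E
```

```text
False [ 0.0662558  -0.81059908 -2.81046876]
bar [ 0.51746455 -0.22850422  0.12496993] ((517.5946044921875, -229.76678466796875), (4.4821600914001465, 66.1258544921875), 12.983631134033203)
True
[0.43474043 0.29242943 0.11351617] [-1.24258568  0.06564811  6.4575941 ]
blue top ((434.47149658203125, 292.1880798339844), (21.670421600341797, 21.966331481933594), 81.437255859375) [0.43758759 0.29190156 0.12519046]
foot ((443.08233642578125, 291.15924072265625), (30.7512149810791, 32.95005416870117), 81.60704040527344) 30.725
```

View pics/end.png

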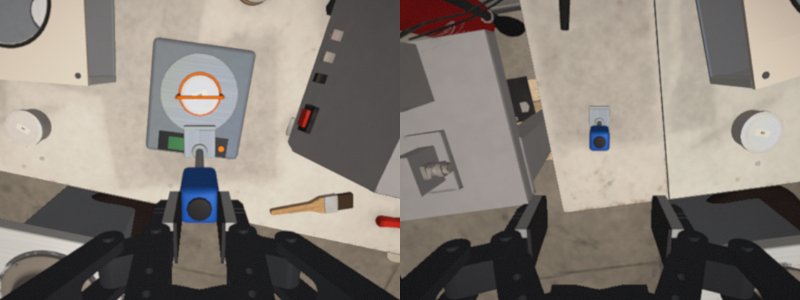

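The tin stands centred on the pan (200,96). The lifter stands upright on the bench (598,135), free of the gripper.

```bash
python3 -c "
from h import *
print(r.finish_job())"
```

```text
the job is handed in; nothing more can be done
None
```

The job is handed in at about 31 s: the last images show the tin upright on the balance pan, about 1 mm off centre, and the lifting foot standing upright and free on the bench; no verdict was returned.

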